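# Pack a soap bar in its hinged case

## Task

Pack the loose bar of soap: lay it flat in the lower half of the open soap case, let go of it, then push the lid over and press it fully shut. The lid sits a little sideways on its hinge pin, so also bring its ends flush with the ends of the lower half, and leave the other things on the counter where they are.

Things in the scene. Friction and masses are not known exactly. Their poses are not given: they have to be found in the camera images.
- soap: loose white paper-wrapped bar of soap, 48 x 49 x 26 mm, about 55 g, with rounded edges, lying flat on the counter; origin at the centre of its underside, z up, sides along its x and y axes. Behind it stands a counter scale, fixed, 224 mm tall, its pan and dial reaching forward to world x = 0.57 m between y = -0.06 and 0.18 m: come to the soap from the robot's side
- case: wooden packing block fixed to the counter, with the hinged grey plastic soap case on it. Origin: centre of the block's underside, on the counter; +x towards the hinge, y along the hinge, z up. Foot 120 (x) x 110 (y) x 6 mm, block above it 84 x 56 mm up to z = 20 mm. The case's lower half is fixed on top; shut, the case's top is at z = 58 mm
- case_floor (a point): centre of the inner floor of the case's fixed lower half, 22.5 mm above the counter, axes as case. The lower half is an open tray, outside 76 (x) x 64 (y) x 14 mm, walls and floor 2.5 mm, inside 71 x 59 mm, rim 34 mm above the counter
- case_hinge (a point): middle of the hinge line, 40 mm from the case's centre along its +x, at rim height (34 mm above the counter), axes as case
- lid_edge (a point): middle of the rim of the lid's free edge, 78 mm from the hinge line, by a thumb tab that sticks out 6 mm; moves with the lid. The lid is the upper half: outline as the lower half, 24 mm deep (rim to outer top face), walls 2.5 mm. At the start it leans open past upright, away from the tray
- lid (a joint): hinge of the lid, rad: 0 is shut with the rims touching, pi/2 upright, at most 2.6; starts between 2.0 and 2.4. Stiff with friction (about 0.05 N m): the lid stays at whatever angle it is left; no spring and no catch
- lid_shift (a joint): sideways play of the lid on its hinge pin, m, along the case's y: 0 = lid ends flush with the lower half's ends; up to 7 mm either way, starts 4 to 6 mm towards +y. Slides at any lid angle against about 1 N of friction, stays where left. With the lid shut, squeezing the case's two ends (64 mm apart) together across the seam brings them flush
- marker_black: bystander: black and white marker pen, 132 x 17 x 16 mm, lying between the soap and the case; origin at the centre of its underside
- weight_200: bystander: larger brass knob weight, 29 mm across, 45 mm tall; origin at the centre of its underside
- weight_100: bystander: smaller brass knob weight, 23 mm across, 36 mm tall; origin at the centre of its underside
- rubber_stamp: bystander: wooden hand stamp, 29 x 40 x 68 mm, at the right; origin at the centre of its underside
- tape_roll: bystander: roll of packing tape, 93 mm across, 24 mm high, at the right; origin at the centre of its underside
- receipt_book: bystander: blue book, 143 x 102 x 14 mm, lying at the left; origin at the centre of its underside
- honey_jar_6: bystander: honey jar, 83 mm across, 123 mm tall, at the back left, beside the scale; origin at the centre of its underside

How it is judged:
On the way, in this order (a step that is already met when the one before it is completed fails the run):
1. the soap lies flat on the floor of the lower half, let go, the lid still open (x of soap in the frame of case_floor between -0.016 and 0.016 m and y of soap in the frame of case_floor between -0.009 and 0.009 m and z of soap in the frame of case_floor between -0.003 and 0.004 m and angle between soap's own z axis and vertical below 0.12 rad and contact force between the fingers and soap below 0.5 N and value of joint lid above 0.6 rad), for 0.2 s.
2. the lid is shut over the soap (x of soap in the frame of case_floor between -0.016 and 0.016 m and y of soap in the frame of case_floor between -0.009 and 0.009 m and z of soap in the frame of case_floor between -0.003 and 0.004 m and angle between soap's own z axis and vertical below 0.12 rad and value of joint lid below 0.05 rad), for 0.2 s.
At the end, for the whole second after the job is handed in: the soap lies flat (within 0.12 rad) at rest on the floor of the lower half (within 16 mm of its middle along x, 9 mm along y, 4 mm in height), the lid is shut to within 0.05 rad, and its ends are flush with those of the lower half to within 2 mm (all of step 2 and value of joint lid_shift between -0.002 and 0.002 m and linear speed of soap below 0.02 m/s); the robot touches nothing.
It fails at once if one of the other things on the counter is moved more than 30 mm (distance of any of marker_black, weight_200, weight_100, rubber_stamp, tape_roll, receipt_book, honey_jar_6 from where it was at the start of the episode above 0.03 m).
It also fails if it takes over 61 s, if anything falls off the work surface, if the arm or the gripper's body presses on something with over 40 N, if the wrist force passes 120 N, or if a joint passes its speed limit or range.

## Robot

A 6-joint arm with a two-finger parallel gripper is mounted at the origin on a cart in front of the work surface, level with it; the furniture and walls round the work are solid. World frame = base frame: x ahead of the robot, y to its left, z up, the work surface at z = 0. Lengths are in m, angles in rad, forces in N, time in s.
With the tool pointing down it reaches from about 0.375 to 0.9 m from the base axis. Payload 3.1 kg.
Tool frame: the origin (TCP) lies on the mounting face of the last link; the fingertips stand bot.tips_ahead ahead of it and the grasp point (between the pads) lies 155 mm ahead of it (bot.tips_ahead is the distance from the TCP to the fingertips, in m); z points along the fingers, y is the line along which they close (so a half turn about z gives the same grasp; the last joint's range is limited). The gripper opens to 85 mm and grips with 20 to 120 N. Pads are 22 mm wide; open, the fingers measure 114 mm over their backs; the gripper's body (76 mm by 85 mm) begins 54 mm behind the grasp point. The pads swing forward as they close: fully open they stand 13 mm farther back than shut.
Start: joints at [-1.435, 0.527, 1.433, -0, 1.181, -0.178], TCP at [0.193, -0.594, 0.405] pointing down, gripper open.
Joint ranges: [-3.08, 3.08], [-0.75, 2.2], [0.22, 2.44], [-1.43, 4.57], [0, 2.65], [-2.85, 2.85]. Speed limits (rad/s): [2.79, 2.79, 3.14, 3.14, 3.14, 3.14].

## Interface

Orientations are given as a unit quaternion [x, y, z, w].
In Python, from bench import bot gives the robot as it stands.
- The arm moves only by the tool jog_arm, never from a script. Its argument "motion" is text: rows parted by semicolons, each of 7 numbers parted by spaces: the shift along the tool's x, y, z in mm, then the turn, a rotation vector about the tool's x, y, z in rad, then the finger opening in mm, from 0 to 85.4. A call has exactly 10 rows; each row shifts and turns the commanded pose from where the row before left it, along the tool's axes as they then stand; what a row does not reach is not made up. A row lasts 1/12 s, in which the tool goes at most 41.7 mm and 7.16 degrees, less where a joint would pass 70% of its speed; a pose out of reach is approached as far as the arm can. A call is refused whole if a number of a shift passes 41.7 or a number of a turn 0.125, either way. A call with a gripper value outside its range is refused whole. The fingers move at their own pace and stop on an object; "squeeze" is the grip in N (left out, the last holds). Time passes only in rows, so rows that do not move let the fingers close, or fill a call up. It gives the time, the measured TCP pose, the force, the opening and the grip force at its end, in the units of the state.
- bot.sense(): the state, without advancing time (a new reading comes with each control period).
- bot.grab_frame(name): name is "side" or "top" or "wrist"; returns the picture (420x560x3 uint8, red, green, blue); there is no depth.
- bot.calibration(name): a dict with "intrinsics" (3x3 intrinsics, pixels), "dist" ([k1, k2, p1, p2, k3] as OpenCV has them; the pictures are not rectified), "extrinsics" (4x4, takes a point from camera to world coordinates). Camera axes: x right, y down, z forward; pixel columns grow to the right and rows downward; lengths in m; the calibration is good to about 2 mm. A picture is of the moment at which its call begins: read the wrist's pose just before it. calibration takes no time and is no camera call; for the wrist camera it gives the pose at the moment of the call.
- bot.finish_job(): hands the job in; it is judged then, once.
The state is a dict: "time": time; "joint_pos": joint angles; "qd": joint speeds; "joint_torque": joint torques, N m; "tool_pos": TCP position; "orientation": TCP orientation; "force": force on the tool from outside, world axes, zero at the start; "torque": the same for the moment, N m; "gripper_width": opening from 0.0 (shut) to 1.0 (fully open); "finger_force": force on a finger pad.
Only numpy, scipy, OpenCV 4.12 (cv2) and the standard library are available. Lean on these libraries where they do the work, as an engineer would, in place of code of your own. Each camera call takes 0.05 s, during which the arm holds its last target. There are 200 camera calls.

## Working session

There is one attempt and no reset: what is moved stays moved. The work goes in short steps, Python scripts to look and compute and a tool call to move; the robot and the scene stay as the last step left them, time stands still between calls to the robot, and variables do not carry over. Pictures are saved under pics/ and viewed, at most 12 in all, crops included, and the job is handed in when it is done.

Besides the shell and the picture viewer there is one more tool, called by a JSON object that holds its "fn" and its "kwargs", one argument or row to a line. jog_arm: Moves the arm, as the interface text tells. Its arguments: {"type":"object","properties":{"motion":{"type":"string"},"squeeze":{"type":"number"}},"required":["motion"]}

```bash
mkdir -p pics; ls; python3 - <<'E'
from bench import bot
import cv2,numpy as np
s=bot.sense();print(s,bot.tips_ahead)
for n in("top","side"):
    im=bot.grab_frame(n);cv2.imwrite(f"pics/{n}0.png",im[:,:,::-1])
    c=bot.calibration(n);print(n,np.round(c["intrinsics"],1).tolist(),c["dist"],np.round(c["extrinsics"],3).tolist())
E
```

```text
pics
{'time': 0.0, 'joint_pos': array([-1.43550908e+00,  5.28490295e-01,  1.43390141e+00,  1.31262986e-05,
        1.18138389e+00, -1.78451801e-01]), 'qd': array([0.00131115, 0.00091051, 0.00070131, 0.00097493, 0.00113554,
       0.00122901]), 'joint_torque': array([ 4.35097800e-04, -4.42346728e+01, -1.78024793e+01, -2.47115258e-04,
        8.23646929e-03,  4.20457440e-06]), 'tool_pos': array([ 0.19289745, -0.59413098,  0.40371866]), 'orientation': array([ 9.87720989e-01,  1.56224379e-01,  2.96222434e-05, -1.09108577e-03]), 'force': array([ 0.79759814,  0.60813004, -0.06087288]), 'torque': array([-0.05662365, -0.01275426, -0.00460586]), 'finger_force': 0.0, 'gripper_width': 1.0001317314534965} 0.1734
top [[410.6, 0.0, 281.8], [0.0, 410.6, 209.4], [0.0, 0.0, 1.0]] [-0.0944602  0.         0.         0.         0.       ] [[0.129, -0.968, 0.217, 0.348], [-0.992, -0.126, 0.026, -0.121], [0.002, -0.219, -0.976, 1.026], [0.0, 0.0, 0.0, 1.0]]
side [[422.7, 0.0, 276.7], [0.0, 422.7, 205.0], [0.0, 0.0, 1.0]] [-0.0503455  0.         0.         0.         0.       ] [[0.938, -0.228, 0.26, 0.27], [-0.346, -0.582, 0.736, -0.854], [-0.016, -0.781, -0.624, 0.679], [0.0, 0.0, 0.0, 1.0]]
```

View pics/top0.png

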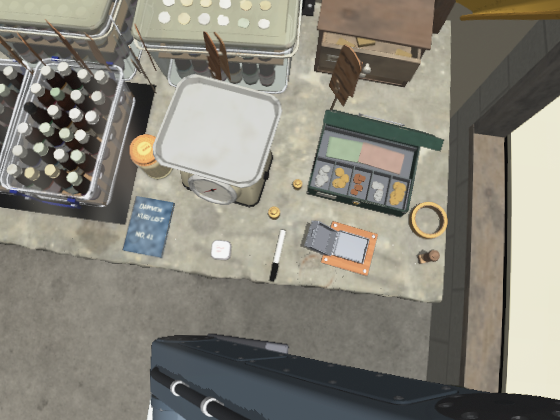

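View pics/side0.png

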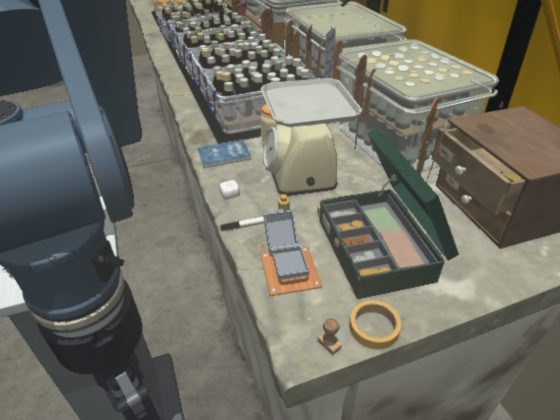

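Top: soap at about (221,249), marker (278,255), orange foot about (348,247), with its lid open to the left (318,237), so case +x points roughly to world +y. Side: soap (229,188), foot (292,270). Next I'll measure with masks.

```bash
cat > h.py <<'E'
from bench import bot
import cv2,numpy as np
def rays(n,px,c=None):
    c=c or bot.calibration(n);u=cv2.undistortPoints(np.float64(px).reshape(-1,1,2),c["intrinsics"],np.array(c["dist"]))[:,0]
    E=np.array(c["extrinsics"]);return E[:3,3],np.c_[u,np.ones(len(u))]@E[:3,:3].T
def plane(n,px,z,c=None):
    o,d=rays(n,px,c);return o+d*((z-o[2])/d[:,2])[:,None]
def proj(n,P,c=None):
    c=c or bot.calibration(n);E=np.linalg.inv(c["extrinsics"])
    return cv2.projectPoints(np.float64(P).reshape(-1,3),cv2.Rodrigues(E[:3,:3])[0],E[:3,3],c["intrinsics"],np.array(c["dist"]))[0][:,0]
def biggest(m):
    cs=cv2.findContours(m.astype(np.uint8),cv2.RETR_EXTERNAL,cv2.CHAIN_APPROX_NONE)[0]
    return max(cs,key=cv2.contourArea)[:,0]
E
python3 - <<'E'
from h import *
out=[]
for n,(x0,y0,x1,y1),(sx0,sy0,sx1,sy1) in(("top",(290,210,390,285),(205,235,240,265)),("side",(250,200,330,300),(212,175,246,200))):
    im=cv2.imread(f"pics/{n}0.png");hsv=cv2.cvtColor(im,cv2.COLOR_BGR2HSV)
    H,S,V=[hsv[:,:,i].astype(int) for i in range(3)]
    m=np.zeros(H.shape,bool);m[y0:y1,x0:x1]=((H<18)&(S>120)&(V>110))[y0:y1,x0:x1]
    c=biggest(cv2.morphologyEx(m.astype(np.uint8),cv2.MORPH_CLOSE,np.ones((15,15))))
    P=plane(n,c,0.006)[:,:2]
    r=cv2.minAreaRect(np.float32(P*1000));print(n,"foot",r)
    m=np.zeros(H.shape,bool);m[sy0:sy1,sx0:sx1]=((S<40)&(V>185))[sy0:sy1,sx0:sx1]
    c=biggest(m);P=plane(n,c,0.02)[:,:2]
    print("soap",c.min(0),c.max(0),cv2.minAreaRect(np.float32(P*1000)))
    out.append(cv2.resize(im[y0:y1,x0:x1],None,fx=380/(x1-x0),fy=380/(x1-x0),interpolation=cv2.INTER_CUBIC))
h=max(o.shape[0] for o in out)
cv2.imwrite("pics/z0.png",np.hstack([cv2.copyMakeBorder(o,0,h-o.shape[0],0,0,0) for o in out]))
E
```

```text
top foot ((499.5384826660156, -274.14654541015625), (117.77217102050781, 107.16614532470703), 80.4754638671875)
soap [209 235] [229 258] ((458.8891296386719, 46.88481903076172), (57.149749755859375, 50.08666229248047), 7.5918707847595215)
side foot ((500.192138671875, -278.6205749511719), (117.41913604736328, 106.99726104736328), 80.82940673828125)
soap [220 180] [238 193] ((455.1059265136719, 45.247833251953125), (44.76552200317383, 54.30707931518555), 1.4821770191192627)
```

View pics/z0.png

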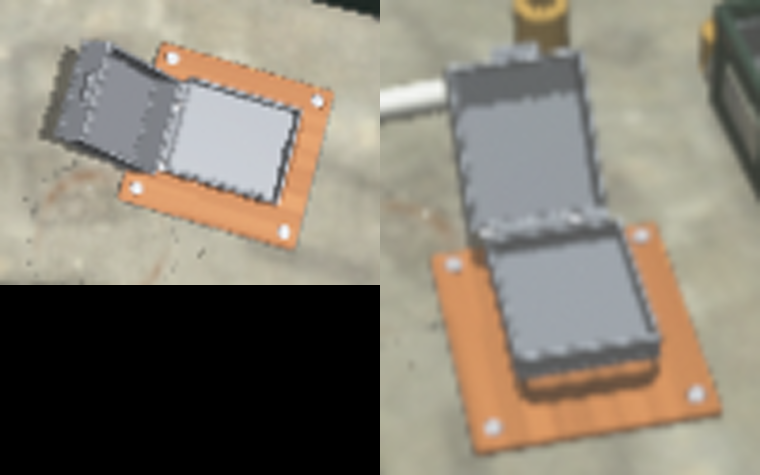

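The orange foot measures 118x107 mm, as it should. Case centre is about (0.500,-0.276) with +x at yaw about 80.6°. Soap is at about (0.457,0.046). I'll write a small planner that prints the rows for a move.

```bash
cat >> h.py <<'E'
from scipy.spatial.transform import Rotation as R
def plan(pos,yaw,n=10,start=None):
    """rows (mm, rad in tool axes) to a pointing-down pose; yaw = world angle of tool y (deg)"""
    s=bot.sense();p=s["tool_pos"] if start is None else start[0];r=R.from_quat(s["orientation"]) if start is None else start[1]
    a=np.radians(yaw);T=R.from_matrix(np.c_[[-np.sin(a),np.cos(a),0],[np.cos(a),np.sin(a),0],[0,0,-1]])
    T=R.from_matrix(np.c_[np.cross([np.cos(a),np.sin(a),0],[0,0,-1]),[np.cos(a),np.sin(a),0],[0,0,-1]])
    w=(r.inv()*T).as_rotvec()/n;d=(np.array(pos)-p)/n
    for i in range(n):
        print(*np.round(r.inv().apply(d)*1000,1),*np.round(w,4),end="; ");r=r*R.from_rotvec(w)
    print();return np.array(pos),T
E
python3 - <<'E'
from h import *
im=cv2.imread("pics/top0.png")
print("marker",plane("top",[(281,231),(274,279)],.008)[:,:2])
print("w",plane("top",[(274,212),(297,184)],.03)[:,:2])
st=plan([0.35,-.28,.36],-36)
plan([0.43,.03,.33],0,start=st)
c=bot.calibration("wrist");s=bot.sense()
print(np.round(R.from_quat(s["orientation"]).inv().as_matrix()@(np.array(c["extrinsics"])[:3,3]-s["tool_pos"]),3))
E
```

```text
marker [[ 0.51908759 -0.09962352]
 [ 0.39834069 -0.09800627]]
w [[ 0.56055502 -0.07667993]
 [ 0.63973644 -0.12462758]]
24.6 -25.0 4.4 -0.0002 -0.0001 -0.0629; 26.2 -23.4 4.4 -0.0002 -0.0001 -0.0629; 27.6 -21.7 4.4 -0.0002 -0.0001 -0.0629; 28.9 -20.0 4.4 -0.0002 -0.0001 -0.0629; 30.1 -18.1 4.4 -0.0002 -0.0001 -0.0629; 31.2 -16.2 4.4 -0.0002 -0.0001 -0.0629; 32.1 -14.2 4.4 -0.0002 -0.0001 -0.0629; 33.0 -12.1 4.4 -0.0002 -0.0001 -0.0629; 33.7 -10.1 4.4 -0.0002 -0.0001 -0.0629; 34.2 -7.9 4.4 -0.0002 -0.0001 -0.0629; 
29.8 -11.7 3.0 0.0 0.0 -0.0628; 30.5 -9.9 3.0 0.0 0.0 -0.0628; 31.0 -7.9 3.0 0.0 0.0 -0.0628; 31.5 -6.0 3.0 0.0 0.0 -0.0628; 31.8 -4.0 3.0 0.0 0.0 -0.0628; 32.0 -2.0 3.0 0.0 0.0 -0.0628; 32.0 0.0 3.0 0.0 0.0 -0.0628; 31.9 2.0 3.0 0.0 0.0 -0.0628; 31.8 4.1 3.0 0.0 0.0 -0.0628; 31.4 6.0 3.0 0.0 0.0 -0.0628; 
[ 0.083 -0.     0.031]
```

{"fn": "jog_arm", "kwargs": {
  "motion": "24.6 -25 4 0 0 -0.063 85; 26.2 -23.4 4 0 0 -0.063 85; 27.6 -21.7 4 0 0 -0.063 85; 28.9 -20 4 0 0 -0.063 85; 30.1 -18.1 4 0 0 -0.063 85; 31.2 -16.2 4 0 0 -0.063 85; 32.1 -14.2 4 0 0 -0.063 85; 33 -12.1 4 0 0 -0.063 85; 33.7 -10.1 4 0 0 -0.063 85; 34.2 -8 4 0 0 -0.063 85"
}}

```text
time: 0.93
tool_pos: [0.3502, -0.2785, 0.3644]
orientation: [0.89, 0.456, 0.0, -0.0]
force: [0.9, -0.1, -0.2]
gripper_width: 0.995
finger_force: 0.0
```

{"fn": "jog_arm", "kwargs": {
  "motion": "29.8 -11.7 3 0 0 -0.063 85; 30.5 -9.9 3 0 0 -0.063 85; 31 -7.9 3 0 0 -0.063 85; 31.5 -6 3 0 0 -0.063 85; 31.8 -4 3 0 0 -0.063 85; 32 -2 3 0 0 -0.063 85; 32 0 3 0 0 -0.063 85; 32 2 3 0 0 -0.063 85; 31.8 4 3 0 0 -0.063 85; 31.4 6 3 0 0 -0.063 85"
}}

```text
time: 1.77
tool_pos: [0.4291, 0.0318, 0.3344]
orientation: [0.705, 0.709, -0.0, -0.0]
force: [-0.2, 0.3, -0.3]
gripper_width: 0.997
finger_force: 0.0
```

```bash
python3 - <<'E'
from h import *
c=bot.calibration("wrist");im=bot.grab_frame("wrist")[:,:,::-1].copy();cv2.imwrite("pics/w1.png",im)
np.savez("w1.npz",K=c["intrinsics"],D=c["dist"],E=c["extrinsics"])
print(proj("wrist",[[.457,.046,.02]],c))
m=cv2.inRange(cv2.cvtColor(im,cv2.COLOR_BGR2HSV),(0,0,170),(180,45,255))
k=biggest(m);print(k.min(0),k.max(0),cv2.contourArea(k))
for z in(.013,.026):print(cv2.minAreaRect(np.float32(plane("wrist",k,z,c)[:,:2]*1000)))
E
```

```text
[[304.28306081 184.59584105]]
[235   0] [559 372] 46615.5
((584.62158203125, 17.772064208984375), (398.53460693359375, 395.2221984863281), 4.2556023597717285)
((577.6809692382812, 22.083694458007812), (380.7068786621094, 377.54266357421875), 4.25560188293457)
```

View pics/w1.png

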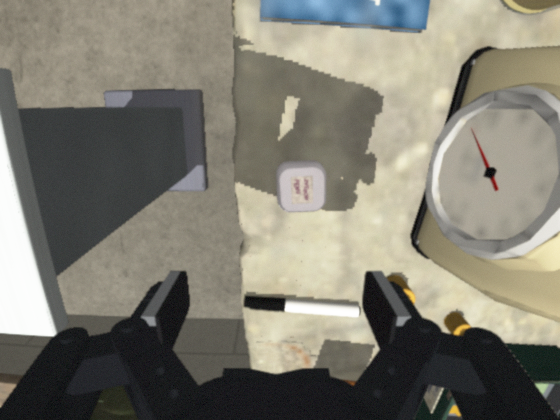

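The soap is at (302,186), spanning 277–327 x 161–212 px and almost square to the picture, in the gripper's shadow. That is within 2 px of the prediction. I'll segment it locally.

```bash
python3 - <<'E'
from h import *
z=np.load("w1.npz");c=dict(intrinsics=z["K"],dist=z["D"],extrinsics=z["E"])
im=cv2.imread("pics/w1.png");r=im[150:222,265:340].astype(int)
m=(r[:,:,0]>r[:,:,1]-2)&(r.max(2)>105)  # lavender: blue not below green
k=biggest(cv2.morphologyEx(m.astype(np.uint8),cv2.MORPH_CLOSE,np.ones((7,7))))+[265,150]
print(k.min(0),k.max(0))
for h in(.013,.02):print(cv2.minAreaRect(np.float32(plane("wrist",k,h,c)[:,:2]*1000)))
plan([.457,.046,.19],0)
E
```

```text
[276 161] [325 210]
((454.3757629394531, 42.78120422363281), (46.78695297241211, 49.24187088012695), 3.1594603061676025)
((453.7757263183594, 44.500457763671875), (45.660003662109375, 48.05577087402344), 3.159393548965454)
1.0 2.8 14.4 0.0 -0.0003 0.0011; 1.0 2.8 14.4 0.0 -0.0003 0.0011; 1.0 2.8 14.4 0.0 -0.0003 0.0011; 1.0 2.8 14.4 0.0 -0.0003 0.0011; 1.0 2.8 14.4 0.0 -0.0003 0.0011; 1.0 2.7 14.4 0.0 -0.0003 0.0011; 1.0 2.7 14.4 0.0 -0.0003 0.0011; 1.0 2.7 14.4 0.0 -0.0003 0.0011; 1.0 2.7 14.4 0.0 -0.0003 0.0011; 1.0 2.7 14.4 0.0 -0.0003 0.0011;
```

```bash
python3 - <<'E'
from h import *
s=bot.sense();r=R.from_quat(s["orientation"])
print(bot.tips_ahead)
for L in(.150,.155,.16,.165,.17,.1734):
    print(L,np.round(proj("wrist",r.apply([[.011,.0427,L],[.011,-.0427,L],[-.011,.0427,L],[-.011,-.0427,L]])+s["tool_pos"])).tolist())
plan([.455,.044,.23],3)
E
```

```text
0.1734
0.15 [[370.0, 279.0], [177.0, 279.0], [365.0, 320.0], [182.0, 320.0]]
0.155 [[367.0, 273.0], [180.0, 273.0], [362.0, 313.0], [185.0, 313.0]]
0.16 [[364.0, 268.0], [183.0, 268.0], [359.0, 307.0], [188.0, 307.0]]
0.165 [[361.0, 263.0], [186.0, 263.0], [357.0, 301.0], [190.0, 301.0]]
0.17 [[358.0, 258.0], [189.0, 258.0], [355.0, 295.0], [193.0, 295.0]]
0.1734 [[357.0, 255.0], [191.0, 255.0], [353.0, 292.0], [194.0, 292.0]]
0.8 2.6 10.4 0.0 -0.0003 -0.0041; 0.8 2.6 10.4 0.0 -0.0003 -0.0041; 0.8 2.6 10.4 0.0 -0.0003 -0.0041; 0.8 2.6 10.4 0.0 -0.0003 -0.0041; 0.7 2.6 10.4 0.0 -0.0003 -0.0041; 0.7 2.6 10.4 0.0 -0.0003 -0.0041; 0.7 2.6 10.4 0.0 -0.0003 -0.0041; 0.7 2.6 10.4 0.0 -0.0003 -0.0041; 0.7 2.6 10.4 0.0 -0.0003 -0.0041; 0.7 2.6 10.4 0.0 -0.0003 -0.0041;
```

{"fn": "jog_arm", "kwargs": {
  "motion": "1.2 2.6 13.9 0 0 -0.0041 85; 1.2 2.6 13.9 0 0 -0.0041 85; 1.2 2.6 13.9 0 0 -0.0041 85; 1.2 2.6 13.9 0 0 -0.0041 85; 1.2 2.6 13.9 0 0 -0.0041 85; 1.2 2.6 13.9 0 0 -0.0041 85; 1.2 2.6 13.9 0 0 -0.0041 85; 1.2 2.6 13.9 0 0 -0.0041 85; 1.2 2.6 13.9 0 0 -0.0041 85; 1.2 2.6 13.9 0 0 -0.0041 85"
}}

```text
time: 2.65
tool_pos: [0.455, 0.0426, 0.1949]
orientation: [0.691, 0.722, -0.0, -0.0]
force: [0.1, 0.2, -0.4]
gripper_width: 0.997
finger_force: 0.0
```

{"fn": "jog_arm", "kwargs": {
  "motion": "0 0 4 0 0 0 85; 0 0 4 0 0 0 85; 0 0 4 0 0 0 85; 0 0 2.4 0 0 0 85; 0 0 0 0 0 0 45; 0 0 0 0 0 0 40; 0 0 0 0 0 0 40; 0 0 0 0 0 0 40; 0 0 0 0 0 0 40; 0 0 0 0 0 0 40",
  "squeeze": 30
}}

```text
time: 3.48
tool_pos: [0.4548, 0.0428, 0.182]
orientation: [0.691, 0.722, 0.0, 0.0]
force: [0.0, 0.1, 6.2]
gripper_width: 0.517
finger_force: 30.5
```

```bash
python3 - <<'E'
from h import *
a=bot.grab_frame("wrist")[140:420,130:430,::-1];b=bot.grab_frame("side")[150:220,190:270,::-1]
b=cv2.resize(b,(320,280),interpolation=cv2.INTER_CUBIC);cv2.imwrite("pics/g1.png",np.hstack([a,b]))
print(bot.sense()["force"])
E
```

```text
[-0.79842809 -0.57934778  6.12199164]
```

View pics/g1.png

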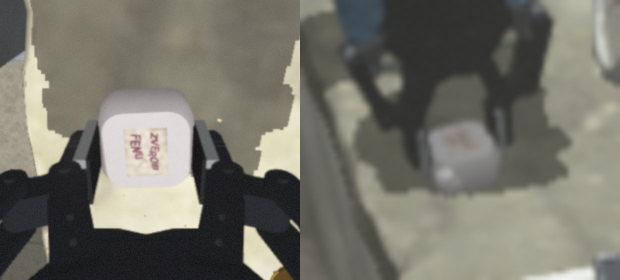

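The soap is between the pads and slightly forward of them. I'll lift slowly and check that it holds.

{"fn": "jog_arm", "kwargs": {
  "motion": "0 0 -3 0 0 0 40; 0 0 -4 0 0 0 40; 0 0 -5 0 0 0 40; 0 0 -8 0 0 0 40; 0 0 -10 0 0 0 40; 0 0 -10 0 0 0 40; 0 0 -10 0 0 0 40; 0 0 -10 0 0 0 40; 0 0 0 0 0 0 40; 0 0 0 0 0 0 40",
  "squeeze": 30
}}

```text
time: 4.42
tool_pos: [0.4549, 0.0428, 0.2421]
orientation: [0.691, 0.723, 0.001, 0.001]
force: [0.3, 0.3, -1.1]
gripper_width: 0.522
finger_force: 30.9
```

```bash
python3 - <<'E'
from h import *
a=bot.grab_frame("wrist")[100:420,130:430,::-1];b=bot.grab_frame("side")[130:215,180:260,::-1]
b=cv2.resize(b,(301,320),interpolation=cv2.INTER_CUBIC);cv2.imwrite("pics/g2.png",np.hstack([a,b]))
print(bot.sense()["force"],bot.sense()["gripper_width"])
E
```

```text
[-0.50690576  0.12579652 -1.37744075] 0.5188476459673937
```

View pics/g2.png

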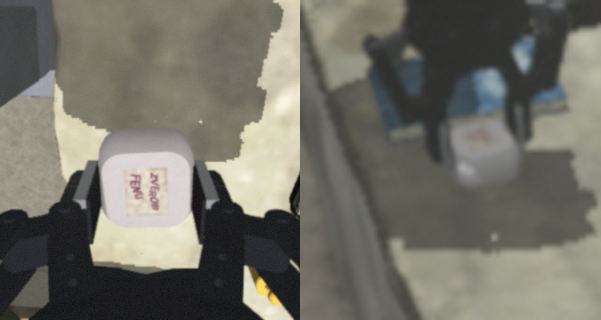

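The soap is held flat and unchanged. I'll carry it high past the case so the wrist camera can refine the case pose.

```bash
python3 - <<'E'
from h import *
s=bot.sense();r=R.from_quat(s["orientation"])
c=bot.calibration("wrist");o,d=rays("wrist",[(276,292),(232,228),(320,228)],c)
o=r.inv().apply(o-s["tool_pos"]);d=r.inv().apply(d);print(np.round(o+d*((.156-o[2])/d[:,2])[:,None],4))
st=plan([.46,.03,.33],3,5);st=plan([.485,-.17,.35],-3,5,st);plan([.484,-.365,.35],-9.4,8,st)
E
```

```text
[[ 0.0004  0.0011  0.156 ]
 [ 0.0328 -0.018   0.156 ]
 [ 0.0328  0.0203  0.156 ]]
-2.6 0.9 -17.7 -0.0 -0.0 -0.0017; -2.6 0.9 -17.7 -0.0 -0.0 -0.0017; -2.6 0.9 -17.7 -0.0 -0.0 -0.0017; -2.6 0.9 -17.7 -0.0 -0.0 -0.0017; -2.6 0.9 -17.7 -0.0 -0.0 -0.0017; 
-40.2 2.9 -4.0 0.0 0.0 0.0209; -40.1 3.7 -4.0 0.0 0.0 0.0209; -40.1 4.6 -4.0 0.0 0.0 0.0209; -39.9 5.4 -4.0 0.0 0.0 0.0209; -39.8 6.3 -4.0 0.0 0.0 0.0209; 
-24.3 1.2 0.0 0.0 0.0 0.014; -24.3 1.5 0.0 0.0 0.0 0.014; -24.3 1.8 0.0 0.0 0.0 0.014; -24.3 2.2 0.0 0.0 0.0 0.014; -24.2 2.5 0.0 0.0 0.0 0.014; -24.2 2.8 0.0 0.0 0.0 0.014; -24.2 3.2 0.0 0.0 0.0 0.014; -24.1 3.5 0.0 0.0 0.0 0.014;
```

{"fn": "jog_arm", "kwargs": {
  "motion": "-2.6 1 -17.7 0 0 -0.002 40; -2.6 1 -17.7 0 0 -0.002 40; -2.6 1 -17.7 0 0 -0.002 40; -2.6 1 -17.7 0 0 -0.002 40; -2.6 1 -17.7 0 0 -0.002 40; -40 3 -4 0 0 0.021 40; -40 3.7 -4 0 0 0.021 40; -40 4.6 -4 0 0 0.021 40; -40 5.4 -4 0 0 0.021 40; -40 6.3 -4 0 0 0.021 40"
}}

```text
time: 5.35
tool_pos: [0.4855, -0.1714, 0.3493]
orientation: [0.725, 0.689, -0.0, -0.001]
force: [0.7, 0.7, -0.3]
gripper_width: 0.517
finger_force: 30.9
```

{"fn": "jog_arm", "kwargs": {
  "motion": "-24.3 1.2 0 0 0 0.014 40; -24.3 1.5 0 0 0 0.014 40; -24.3 1.8 0 0 0 0.014 40; -24.3 2.2 0 0 0 0.014 40; -24.3 2.5 0 0 0 0.014 40; -24.3 2.8 0 0 0 0.014 40; -24.3 3.2 0 0 0 0.014 40; -24.3 3.5 0 0 0 0.014 40; 0 0 0 0 0 0 40; 0 0 0 0 0 0 40"
}}

```text
time: 6.18
tool_pos: [0.4845, -0.3663, 0.3485]
orientation: [0.763, 0.646, 0.0, -0.001]
force: [0.2, 1.5, -0.8]
gripper_width: 0.517
finger_force: 30.9
```

```bash
python3 - <<'E'
from h import *
s=bot.sense();print(s["tool_pos"],s["gripper_width"],s["force"])
c=bot.calibration("wrist");im=bot.grab_frame("wrist")[:,:,::-1].copy();cv2.imwrite("pics/w2.png",im)
np.savez("w2.npz",K=c["intrinsics"],D=c["dist"],E=c["extrinsics"])
hsv=cv2.cvtColor(im,cv2.COLOR_BGR2HSV)
m=cv2.inRange(hsv,(0,110,60),(18,255,255));m=cv2.morphologyEx(m,cv2.MORPH_CLOSE,np.ones((25,25)))
k=biggest(m);print(k.min(0),k.max(0),cv2.minAreaRect(np.float32(plane("wrist",k,.006,c)[:,:2]*1000)))
E
```

```text
[ 0.48454747 -0.36631405  0.34852704] 0.5169533865645849 [ 0.20319328  1.50753483 -0.82953052]
[218  30] [336 159] ((501.69537353515625, -274.35748291015625), (118.54936981201172, 109.06028747558594), 80.68560791015625)
```

View pics/w2.png

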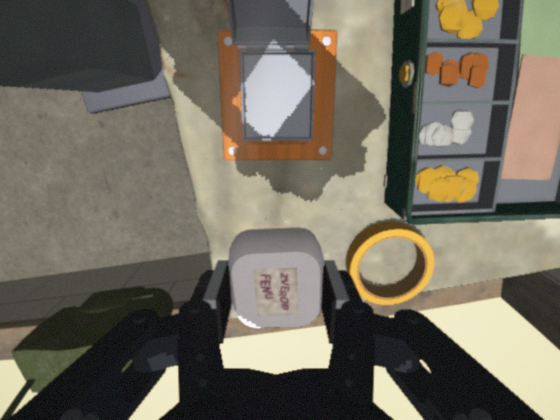

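Wrist view: foot 218–336 x 30–159 px (118.5x109 mm), tray rim roughly (241..313, 52..138), lid at the top, soap still held square. Case centre is about (0.501,-0.275), yaw 80.7°.

```bash
python3 - <<'E'
from h import *
z=np.load("w2.npz");c=dict(intrinsics=z["K"],dist=z["D"],extrinsics=z["E"])
P=plane("wrist",[(241,52),(313,52),(313,138),(241,138)],.034,c);print(np.round(P,4).tolist(),P.mean(0))
st=plan([.501,-.277,.30],-9.3,5);st=plan([.501,-.277,.225],-9.3,5,st);plan([.501,-.277,.2055],-9.3,5,st)
E
```

```text
[[0.4776, -0.2343, 0.034], [0.5373, -0.2442, 0.034], [0.5278, -0.3151, 0.034], [0.4638, -0.3045, 0.034]] [ 0.50162949 -0.27452743  0.034     ]
17.9 0.4 9.7 -0.0005 -0.0005 -0.0003; 17.9 0.4 9.7 -0.0005 -0.0005 -0.0003; 17.9 0.4 9.7 -0.0005 -0.0005 -0.0003; 17.9 0.4 9.7 -0.0005 -0.0005 -0.0003; 17.9 0.4 9.7 -0.0005 -0.0005 -0.0003; 
0.0 0.0 15.0 0.0 0.0 0.0; 0.0 0.0 15.0 0.0 0.0 0.0; 0.0 0.0 15.0 0.0 0.0 0.0; 0.0 0.0 15.0 0.0 0.0 0.0; 0.0 0.0 15.0 0.0 0.0 0.0; 
0.0 0.0 3.9 0.0 0.0 0.0; 0.0 0.0 3.9 0.0 0.0 0.0; 0.0 0.0 3.9 0.0 0.0 0.0; 0.0 0.0 3.9 0.0 0.0 0.0; 0.0 0.0 3.9 0.0 0.0 0.0;
```

{"fn": "jog_arm", "kwargs": {
  "motion": "17.9 0.5 9.7 0 0 0 40; 17.9 0.5 9.7 0 0 0 40; 17.9 0.5 9.7 0 0 0 40; 17.9 0.5 9.7 0 0 0 40; 17.9 0.5 9.7 0 0 0 40; 0 0 15 0 0 0 40; 0 0 15 0 0 0 40; 0 0 15 0 0 0 40; 0 0 15 0 0 0 40; 0 0 15 0 0 0 40"
}}

```text
time: 7.07
tool_pos: [0.5018, -0.2754, 0.2255]
orientation: [0.762, 0.648, -0.0, -0.001]
force: [1.1, 0.4, 0.1]
gripper_width: 0.521
finger_force: 30.9
```

{"fn": "jog_arm", "kwargs": {
  "motion": "0 0 4 0 0 0 40; 0 0 4 0 0 0 40; 0 0 4 0 0 0 40; 0 0 3 0 0 0 40; 0 0 2 0 0 0 40; 0 0 1.5 0 0 0 40; 0 0 1 0 0 0 40; 0 0 0 0 0 0 40; 0 0 0 0 0 0 40; 0 0 0 0 0 0 40"
}}

```text
time: 7.9
tool_pos: [0.502, -0.2773, 0.207]
orientation: [0.762, 0.647, 0.0, 0.0]
force: [0.3, 0.1, 0.2]
gripper_width: 0.521
finger_force: 30.9
```

{"fn": "jog_arm", "kwargs": {
  "motion": "0 0 1 0 0 0 40; 0 0 1 0 0 0 40; 0 0 0 0 0 0 40; 0 0 0 0 0 0 46; 0 0 0 0 0 0 52; 0 0 0 0 0 0 62; 0 0 0 0 0 0 75; 0 0 0 0 0 0 75; 0 0 0 0 0 0 75; 0 0 0 0 0 0 75"
}}

```text
time: 8.73
tool_pos: [0.502, -0.2772, 0.2047]
orientation: [0.762, 0.647, 0.0, -0.0]
force: [-0.5, 0.8, -0.9]
gripper_width: 0.88
finger_force: 0.0
```

{"fn": "jog_arm", "kwargs": {
  "motion": "0 0 -5 0 0 0 75; 0 0 -8 0 0 0 75; 0 0 -12 0 0 0 75; 0 0 -15 0 0 0 75; 0 0 -20 0 0 0 75; 0 0 -20 0 0 0 75; 0 0 -20 0 0 0 75; -20 0 -10 0 0 0 75; -25 0 0 0 0 0 75; -25 0 0 0 0 0 75"
}}

```text
time: 9.57
tool_pos: [0.4909, -0.3466, 0.3178]
orientation: [0.762, 0.648, 0.0, 0.002]
force: [-0.7, -0.4, 0.2]
gripper_width: 0.876
finger_force: 0.0
```

```bash
python3 - <<'E'
from h import *
c=bot.calibration("wrist");s=bot.sense();a=bot.grab_frame("wrist")[:,:,::-1].copy();b=bot.grab_frame("side")[200:310,240:330,::-1]
cv2.imwrite("pics/w3f.png",a);np.savez("w3.npz",K=c["intrinsics"],D=c["dist"],E=c["extrinsics"])
b=cv2.resize(b,(240,293),interpolation=cv2.INTER_CUBIC);b=cv2.copyMakeBorder(b,0,127,0,0,0)
cv2.imwrite("pics/w3.png",np.hstack([a,b]));print(s["tool_pos"],s["force"])
E
```

```text
[ 0.49090362 -0.34660678  0.31776644] [-0.65723687 -0.39549796  0.2198501 ]
```

View pics/w3.png

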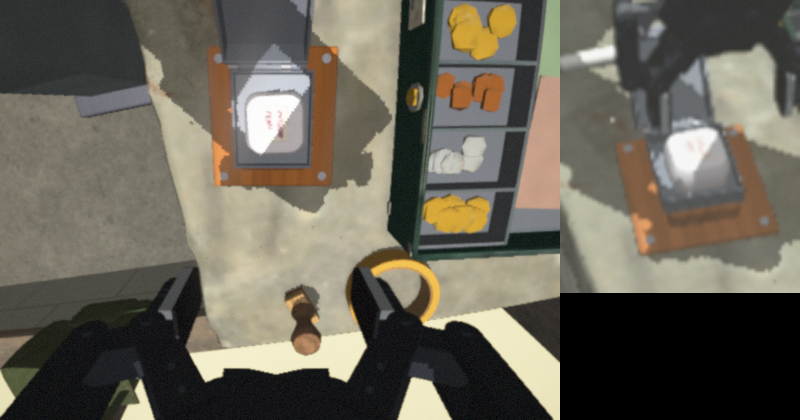

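The soap lies flat in the tray (243–304 x 90–153 px inside the tray's 234–311 x 72–165), and the lid is still open. Next I'll go over the lid, descend behind it with closed fingers, and push it over.

```bash
cat >> h.py <<'E'
A=np.radians(80.7);CX=np.array([np.cos(A),np.sin(A)]);CY=np.array([-np.sin(A),np.cos(A)]);C0=np.array([.5013,-.275])
def incase():
    s=bot.sense();d=s["tool_pos"][:2]-C0
    return np.round([d@CX*1000,d@CY*1000,(s["tool_pos"][2]-.1734)*1000],1),np.round(R.from_quat(s["orientation"]).as_matrix()[:2,1],3),s["force"].round(1)
E
python3 -c "
from h import *
print(incase())"
```

```text
(array([-75.7,  -1.4, 143.6]), array([ 0.986, -0.165]), array([ 0.3,  0.3, -0.9]))
```

{"fn": "jog_arm", "kwargs": {
  "motion": "37.6 -0.8 0 0 0 0 0; 37.6 -0.8 0 0 0 0 0; 37.6 -0.8 0 0 0 0 0; 37.6 -0.8 0 0 0 0 0; 37.6 -0.8 0 0 0 0 0; 37.6 -0.8 0 0 0 0 0; 0 0 0 0 0 0 0; 0 0 27 0 0 0 0; 0 0 27 0 0 0 0; 0 0 27 0 0 0 0"
}}

```text
time: 10.5
tool_pos: [0.5228, -0.1223, 0.2345]
orientation: [0.762, 0.648, 0.001, 0.001]
force: [0.1, 0.1, -0.2]
gripper_width: -0.002
finger_force: 0.0
```

```bash
python3 -c "
from h import *
print(incase(),bot.sense()['gripper_width'])
b=bot.grab_frame('side')[180:300,220:340,::-1]
cv2.imwrite('pics/p1.png',cv2.resize(b,(600,600),interpolation=cv2.INTER_CUBIC))"
```

```text
(array([154.1,   3.4,  61.1]), array([ 0.987, -0.161]), array([ 0.1,  0.1, -0.2])) -0.001921205900886871
```

View pics/p1.png

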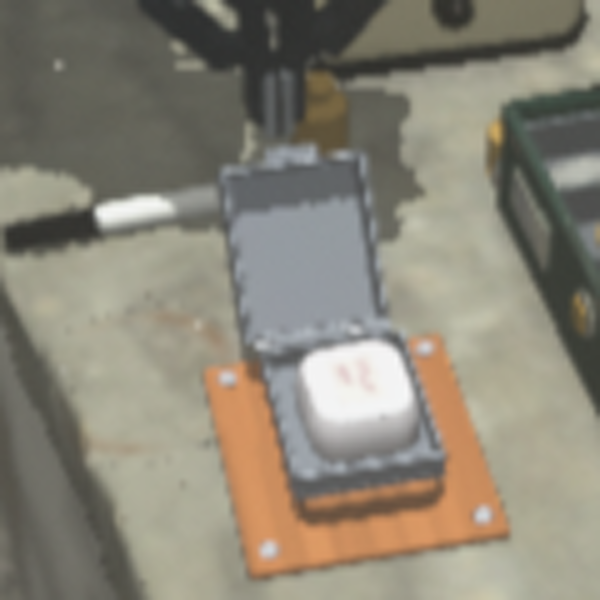

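The side view shows the fingers behind the lid's tab, the soap in the tray and the lid open. Now I'll push along the arc.

{"fn": "jog_arm", "kwargs": {
  "motion": "-12.2 0 -1.2 0 0 0 0; -12.2 0 -1.2 0 0 0 0; -12.2 0 -1.2 0 0 0 0; -12.2 0 -1.2 0 0 0 0; -7 0 -6.3 0 0 0 0; -7 0 -6.3 0 0 0 0; -7 0 -6.3 0 0 0 0; -5 0 -6.5 0 0 0 0; -5 0 -6.5 0 0 0 0; -12 0 -3 0 0 0 0"
}}

```text
time: 11.38
tool_pos: [0.5075, -0.2145, 0.2751]
orientation: [0.763, 0.647, 0.0, 0.001]
force: [0.8, 1.5, 1.2]
gripper_width: 0.001
finger_force: 0.7
```

{"fn": "jog_arm", "kwargs": {
  "motion": "-12 0 -2 0 0 0 0; -11 0 1 0 0 0 0; -10 0 2 0 0 0 0; -9 0 4 0 0 0 0; -9 0 5 0 0 0 0; -8 0 7 0 0 0 0; -7 0 7 0 0 0 0; -5 0 6 0 0 0 0; -3 0 5 0 0 0 0; -2 0 4 0 0 0 0"
}}

```text
time: 12.22
tool_pos: [0.4951, -0.2888, 0.2335]
orientation: [0.762, 0.647, -0.0, -0.0]
force: [0.1, -0.1, 1.1]
gripper_width: 0.001
finger_force: 0.4
```

```bash
python3 -c "
from h import *
print(incase())
b=bot.grab_frame('side')[180:300,220:340,::-1]
cv2.imwrite('pics/p2.png',cv2.resize(b,(600,600),interpolation=cv2.INTER_CUBIC))"
```

```text
(array([-14.6,   3.9,  60.1]), array([ 0.987, -0.162]), array([ 0.1, -0.1,  1.1]))
```

View pics/p2.png

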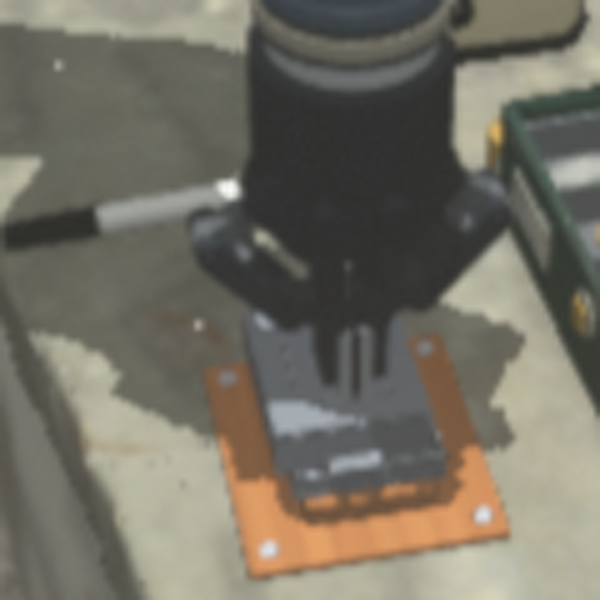

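The lid is almost shut under the fingertips. I'll press gently to finish.

{"fn": "jog_arm", "kwargs": {
  "motion": "0 0 1 0 0 0 0; 0 0 1 0 0 0 0; 0 0 0.5 0 0 0 0; 0 0 0.5 0 0 0 0; 0 0 0.5 0 0 0 0; 0 0 0 0 0 0 0; 0 0 0 0 0 0 0; 0 0 0 0 0 0 0; 0 0 0 0 0 0 0; 0 0 0 0 0 0 0"
}}

```text
time: 13.1
tool_pos: [0.4953, -0.2884, 0.2312]
orientation: [0.762, 0.647, 0.0, -0.0]
force: [-0.4, 0.1, 2.4]
gripper_width: 0.002
finger_force: 1.4
```

{"fn": "jog_arm", "kwargs": {
  "motion": "0 0 0.5 0 0 0 0; 0 0 0.5 0 0 0 0; 0 0 0.5 0 0 0 0; 0 0 0 0 0 0 0; 0 0 0 0 0 0 0; 0 0 0 0 0 0 0; 0 0 0 0 0 0 0; 0 0 0 0 0 0 0; 0 0 0 0 0 0 0; 0 0 0 0 0 0 0"
}}

```text
time: 13.93
tool_pos: [0.4956, -0.2886, 0.2305]
orientation: [0.762, 0.647, 0.0, 0.001]
force: [-1.3, 1.5, 7.6]
gripper_width: -0.004
finger_force: 4.0
```

Stalled at 57 mm with rising force, so the lid is shut. Next I'll rise, open, centre over the case and straddle its ends.

{"fn": "jog_arm", "kwargs": {
  "motion": "0 0 -6 0 0 0 0; 0 0 -12 0 0 0 20; 0 0 -12 0 0 0 85; 6 0.9 0 0 0 0 85; 6 0.9 0 0 0 0 85; 0 0 0 0 0 0 85; 0 0 0 0 0 0 85; 0 0 0 0 0 0 85; 0 0 0 0 0 0 85; 0 0 0 0 0 0 85"
}}

```text
time: 14.77
tool_pos: [0.499, -0.277, 0.2592]
orientation: [0.762, 0.647, -0.0, -0.0]
force: [-0.7, 0.7, -0.0]
gripper_width: 0.996
finger_force: 0.0
```

```bash
python3 -c "
from h import *
print(incase(),bot.sense()['gripper_width'])
b=bot.grab_frame('wrist')[:,:,::-1]
cv2.imwrite('pics/p3.png',b)"
```

```text
(array([-2.4,  2. , 85.8]), array([ 0.987, -0.162]), array([-0.7,  0.7, -0. ])) 0.9956147733253583
```

View pics/p3.png

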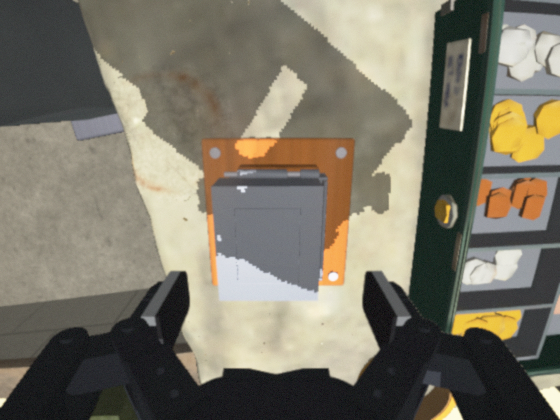

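The shut lid spans 213–327 px between the open fingers at 187 and 364, offset left (case +y). There is room to descend.

{"fn": "jog_arm", "kwargs": {
  "motion": "0 0 10 0 0 0 85; 0 0 12 0 0 0 85; 0 0 12 0 0 0 85; 0 0 10 0 0 0 85; 0 0 10 0 0 0 85; 0 0 8 0 0 0 85; 0 0 5 0 0 0 85; 0 0 2 0 0 0 85; 0 0 0 0 0 0 85; 0 0 0 0 0 0 85"
}}

```text
time: 15.65
tool_pos: [0.4991, -0.2771, 0.1906]
orientation: [0.762, 0.647, 0.0, 0.0]
force: [0.1, -0.6, 0.4]
gripper_width: 0.994
finger_force: 0.0
```

{"fn": "jog_arm", "kwargs": {
  "motion": "0 0 0 0 0 0 78; 0 0 0 0 0 0 75; 0 0 0 0 0 0 72; 0 0 0 0 0 0 70; 0 0 0 0 0 0 68; 0 0 0 0 0 0 66; 0 0 0 0 0 0 64; 0 0 0 0 0 0 62; 0 0 0 0 0 0 60; 0 0 0 0 0 0 60",
  "squeeze": 25
}}

```text
time: 16.48
tool_pos: [0.4998, -0.2773, 0.1911]
orientation: [0.762, 0.647, 0.001, 0.001]
force: [4.0, 0.8, 4.0]
gripper_width: 0.747
finger_force: 27.7
```

The opening is 63.8 mm, so the ends are flush. Release and retreat.

{"fn": "jog_arm", "kwargs": {
  "motion": "0 0 0 0 0 0 60; 0 0 0 0 0 0 60; 0 0 0 0 0 0 70; 0 0 0 0 0 0 85; 0 0 0 0 0 0 85; 0 0 0 0 0 0 85; 0 0 0 0 0 0 85; 0 0 0 0 0 0 85; 0 0 -8 0 0 0 85; 0 0 -15 0 0 0 85"
}}

```text
time: 17.32
tool_pos: [0.4983, -0.2765, 0.2126]
orientation: [0.762, 0.647, -0.0, -0.002]
force: [0.5, -0.1, 0.2]
gripper_width: 0.991
finger_force: 0.0
```

{"fn": "jog_arm", "kwargs": {
  "motion": "0 0 -20 0 0 0 85; 0 0 -25 0 0 0 85; 0 0 -25 0 0 0 85; 0 0 -25 0 0 0 85; -20 0 -15 0 0 0 85; -25 0 0 0 0 0 85; -25 0 0 0 0 0 85; -20 0 0 0 0 0 85; 0 0 0 0 0 0 85; 0 0 0 0 0 0 85"
}}

```text
time: 18.15
tool_pos: [0.4839, -0.3666, 0.3239]
orientation: [0.763, 0.646, 0.0, 0.0]
force: [0.2, 0.1, -0.0]
gripper_width: 0.997
finger_force: 0.0
```

```bash
python3 -c "
from h import *
c=bot.calibration('wrist');print(incase(),bot.sense()['gripper_width'])
a=bot.grab_frame('wrist')[:250,150:420,::-1];b=bot.grab_frame('side')[220:300,250:340,::-1]
f=lambda i,w:cv2.resize(i,(w,int(i.shape[0]*w/i.shape[1])),interpolation=cv2.INTER_CUBIC)
a=f(a,400);b=f(b,400);cv2.imwrite('pics/p4.png',np.hstack([a,cv2.copyMakeBorder(b,0,a.shape[0]-b.shape[0],0,0,0)]))"
```

```text
(array([-93.2,   2.4, 150.5]), array([ 0.986, -0.164]), array([ 0.2,  0.1, -0. ])) 0.9972802457684876
```

View pics/p4.png

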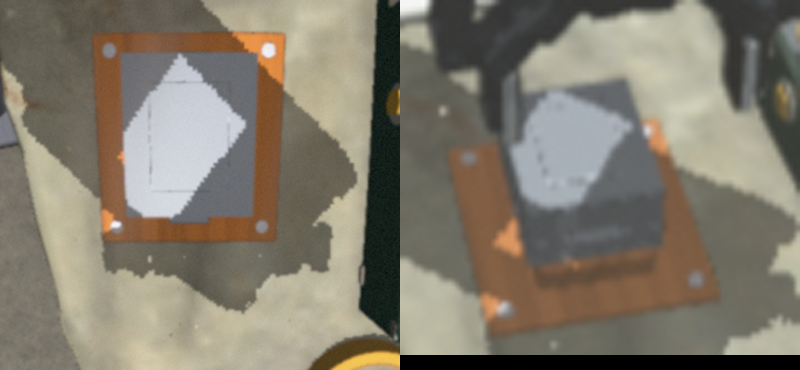

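The lid is shut and centred on the foot, with about 26 px margin on both sides and the ends aligned in the side view. The robot is clear, so I'm handing in.

```bash
python3 -c "
from bench import bot
print(bot.finish_job())"
```

```text
the job is handed in; nothing more can be done
None
```

The soap is packed flat in the case, the lid is shut with its ends flush, the other things were left alone, and the job was handed in at about 18 s; the hand-in gave no verdict, so this rests on the last pictures and the 63.8 mm squeeze reading.

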